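# Cap the biscuit tin and take off only its outer lid

### The arm

A 6-joint arm with a two-finger parallel gripper is mounted at the origin on the work surface. World frame = base frame: x ahead of the robot, y to its left, z up, the work surface at z = 0. Lengths are in m, angles in rad, forces in N, time in s.
With the tool pointing down it reaches from about 0.325 to 1 m from the base axis. Payload 5.1 kg.
Tool frame: the origin (TCP) lies midway between the tips of the shut fingers; the grasp point (between the pads) lies 19 mm behind it (robot.hold_point_z is the distance from the TCP to the grasp point, in m); z points along the fingers, y is the line along which they close (so a half turn about z gives the same grasp; the last joint's range is limited). The gripper opens to 85 mm and grips with 20 to 120 N. Pads are 22 mm wide; open, the fingers measure 114 mm over their backs; the gripper's body (76 mm by 85 mm) begins 54 mm behind the grasp point. The pads swing forward as they close: fully open they stand 13 mm farther back than shut.
Start: joints at [-1.263, 0.124, 1.65, -0, 1.367, -0.083], TCP at [0.248, -0.601, 0.207] pointing down, gripper open.
Joint ranges: [-2.61, 2.61], [-1.02, 2.33], [0.03, 2.71], [-1.35, 4.49], [0.32, 2.68], [-2.91, 2.91]. Speed limits (rad/s): [2.57, 2.57, 3.14, 3.14, 3.14, 3.14].

### API

Orientations are given as [roll, pitch, yaw] about the fixed x, y, z axes, in that order (R = Rz(yaw) Ry(pitch) Rx(roll)).
In Python, from rig import monitor, eyes, robot gives the robot as it stands.
- The arm moves only by the tool drive_tool, never from a script. Its argument "targets" is a list of rows, each a list of 7 numbers: the shift along the tool's x, y, z as a fraction of full scale, then the turn, a rotation vector about the tool's x, y, z as a fraction of full scale, then the opening, from -1 (shut) to 1 (fully open), so that 0 is half open. A call has 1 to 12 rows; each row shifts and turns the commanded pose from where the row before left it, along the tool's axes as they then stand; what a row does not reach is not made up. Full scale, the value 1, is 4 cm for a shift and 0.08 rad for a turn. A row lasts 1/12 s, in which the tool goes at most 41.7 mm and 7.16 degrees, less where a joint would pass 70% of its speed; a pose out of reach is approached as far as the arm can. A call with a number of a shift or a turn outside -1 to 1 is refused whole. A call with a gripper value outside its range is refused whole. The fingers move at their own pace and stop on an object; the grip force is fixed at half the most. Time passes only in rows, so rows that do not move let the fingers close. It gives the time, the measured TCP pose, the force, the opening and the grip force at its end, in the units of the state.
- monitor.sense(): the state, without advancing time (a new reading comes with each control period).
- eyes.capture(name): name is "scene" or "top" or "wrist"; returns a dict with "image" (420x560x3 uint8, red, green, blue), "z_map" (420x560 float32, m along the optical axis (not along the pixel's ray), 0 where there is no reading), "fov_y" (degrees; the focal length in pixels is half the picture's height over the tangent of half this angle, whatever the lens; pixels are square), "cx", "cy" (the principal point, pixels), "R" (3x3) and "t" (3): a world point X has camera coordinates R X + t; the wrist camera has in their place "T_tool_cam" (4x4, takes a point from camera to tool coordinates, whose origin is the TCP and whose axes are the flange's). Camera axes: x right, y down, z forward; pixel columns grow to the right and rows downward; lengths in m; the calibration is good to about 2 mm. A picture is of the moment at which its call begins: read the wrist's pose just before it.
- robot.sign_off(): hands the job in; it is judged then, once.
The state is a dict: "t": time; "qpos": joint angles; "joint_vel": joint speeds; "joint_efforts": joint torques, N m; "tool_pos": TCP position; "tcp_rot": TCP orientation; "wrist_force": force on the tool from outside, world axes, zero at the start; "moment": the same for the moment, N m; "grip_width": finger opening in m; "grip_force": force on a finger pad.
Only numpy, scipy, OpenCV 4.12 (cv2) and the standard library are available. Lean on these libraries where they do the work, as an engineer would, in place of code of your own. Each camera call takes 0.05 s, during which the arm holds its last target. There are 200 camera calls.

### The job

The wide biscuit tin has two lids, which lie nested on the counter, the inner lid's wooden knob standing up through the outer one: carry both together by that knob, set them (not drop them) on the wide tin so that the inner lid sits fully home, and let go of the knob. Then take the outer lid by its collar and lift it alone, straight up, leaving the inner lid seated, and finish while still holding the outer lid level in the air, a hand's breadth (about 100 mm) higher than it sat on the tin. Never part the lids before the inner one sits on the tin, and do not push the tins about.

Things in the scene. Friction and masses are not known exactly. Their poses are not given: they have to be found in the camera images.
- inner_lid: Round steel inner lid, about 250 g, under the outer lid. Origin: centre of its underside (z = 0 at the start). Upwards from it: plug 0 to 10 mm, radius 58 mm, tapered to 54.5 mm at its foot; flange 10 to 14 mm, radius 70 mm, which rests on the tin's rim; stem of radius 8 mm, 14 to 41 mm; knob 41 to 63 mm.
- knob (a point): Middle of the inner lid's wooden knob, an upright cylinder 24 mm across and 22 mm tall, standing through the outer lid's hole; 52 mm above the inner lid's origin, on its axis. Nested, the knob begins 2 mm above the top of the outer lid's collar.
- outer_lid: Round steel outer lid, about 250 g, lying loose on the inner lid's flange. Origin: centre of the underside of its top plate, 14 mm above the inner lid's origin when nested. Plate 0 to 3 mm, radius 75.5 mm, with a central hole of radius 17 mm for the knob; skirt from its edge down to -12 mm, inside radius 73 mm. Nested, the knob's top stands 49 mm above this origin.
- collar (a point): Middle of the outer lid's steel collar, the place to grip it: an upright tube round the hole, 46 mm across outside, 34 mm inside, 22 mm tall (3 to 25 mm above the outer lid's origin, this point at 14 mm).
- tin: Wide round steel biscuit tin, open, loose, about 0.9 kg. Origin: centre of its underside, on the counter. Outside radius 64 mm, inside radius 61 mm, rim 85 mm up; biscuits only below 50 mm. With the inner lid fully home, the inner lid's origin is 75 mm above this origin, on its axis.
- small_tin: Narrow round steel biscuit tin, open, 90 mm across and 85 mm tall, loose, 0.6 kg: the lids do not fit it. Origin: centre of its underside. The two tins and the pair of lids stand in any order in a row across the counter. (A mug on the left, a low board of pastries, a cake stand and two slate cards stand farther off.)
Mind the look-alikes: they are no part of the job. What is shaped like the small_tin but blue is not meant.

How it is judged:
By the outcome, as a careful person would: the job done as asked, in the order asked, and still so for the second after the job is handed in, while the arm keeps its last pose, push and grip.
It also fails if it takes over 64 s, if anything falls off the work surface, if the arm or the gripper's body presses on something with over 40 N, if the wrist force passes 120 N, or if a joint passes its speed limit or range.

## Working session

There is one attempt and no reset: what is moved stays moved. The work goes in short steps, Python scripts to look and compute and a tool call to move; the robot and the scene stay as the last step left them, time stands still between calls to the robot, and variables do not carry over. Pictures are saved under pics/ and viewed, at most 10 in all, crops included, and the job is handed in when it is done.

Besides the shell and the picture viewer there is one more tool, called as name(argument=value, ...) on one line, values as JSON. drive_tool: Moves the arm, as the interface text tells. Shift numbers are shares of 4 cm and turn numbers shares of 0.08 rad, none past 1 either way. Its arguments: {"type":"object","properties":{"targets":{"type":"array","items":{"type":"array","items":{"type":"number","minimum":-1,"maximum":1}}}},"required":["targets"]}

```bash
mkdir -p pics
cat > h.py <<'E'
from rig import monitor, eyes, robot
import numpy as np, cv2
def pts(c):
    h,w=c["z_map"].shape; f=h/2/np.tan(np.radians(c["fov_y"])/2)
    u,v=np.meshgrid(np.arange(w),np.arange(h)); z=c["z_map"]
    P=np.stack([(u-c["cx"])*z/f,(v-c["cy"])*z/f,z],-1)
    W=(P-c["t"])@c["R"]; W[z==0]=np.nan
    return W
E
python3 - <<'E'
from h import *
s=monitor.sense(); print(s)
for n in("top","scene"):
    c=eyes.capture(n); np.savez(n+".npz",**c); print(n,c["fov_y"],c["cx"],c["cy"],-c["R"].T@c["t"])
    cv2.imwrite(f"pics/{n}1.png",c["image"][...,::-1])
E
```

```text
{'t': 0.0, 'qpos': array([-1.26257870e+00,  1.24528961e-01,  1.65168263e+00,  1.97458010e-05,
        1.36747462e+00, -8.25951550e-02]), 'joint_vel': array([ 0.00082   , -0.00126349, -0.00021533, -0.00022906,  0.00056514,
       -0.00046979]), 'joint_efforts': array([-1.45831789e-03, -4.23617399e+01, -3.65454054e+01, -1.92322195e-04,
        6.92054411e-03,  2.58067647e-07]), 'tool_pos': array([ 0.247392  , -0.6003679 ,  0.20543252]), 'tcp_rot': array([-3.13950782e+00, -1.91986188e-04,  3.90808570e-01]), 'wrist_force': array([ 0.33936667, -0.32242839, -0.39655934]), 'moment': array([0.00260984, 0.02310256, 0.03998404]), 'grip_force': 0.0, 'grip_width': 0.08559966600014024}
top 53.41372260360192 271.8616524645951 205.57656510060573 [0.40401918 0.06875706 0.92313074]
scene 44.43415787105843 277.873993382212 203.90650743884922 [ 0.93266074 -0.55706639  0.83391933]
```

View pics/top1.png

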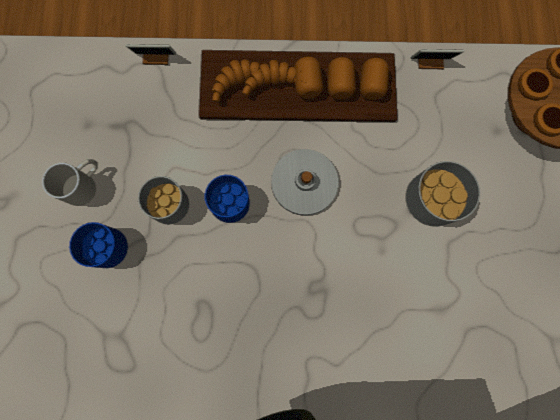

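View pics/scene1.png

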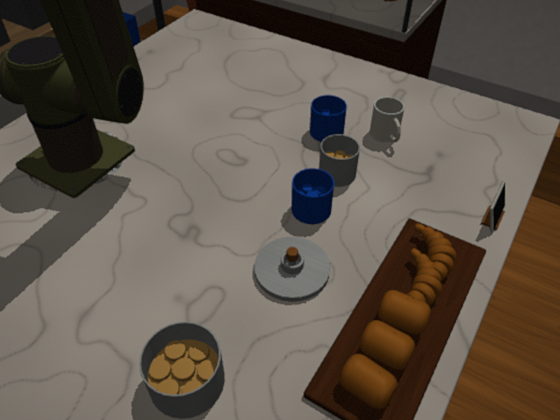

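The top view shows the nested lids at (306,181), with the brown knob in the collar. Candidates for the wide tin are:
- steel tin with biscuits at (448,193), the widest
- narrow steel tin at (164,200)
- blue tins at (228,198) and (98,245)
- mug at (62,181)

By the description I choose the tin at (448,193) and the knob at (306,178). Next I measure both and check them in a close crop.

Run:
```python
from h import *
for n,kn,tn,ks in (("top",(306,181),(448,193),(306,178)),("scene",(291,266),(181,362),(291,254))):
    c=dict(np.load(n+".npz")); W=pts(c)
    z=W[...,2]
    print(n,"counter z",np.nanmedian(z[z<0.01]))
    def near(p,r): return np.hypot(*(np.indices(z.shape)-np.array([p[1],p[0]])[:,None,None]))<r
    def circ(m):
        p=W[m][:,:2].astype(np.float32); (x,r)=cv2.minEnclosingCircle(p)
        A=np.c_[p,np.ones(len(p))]; s=np.linalg.lstsq(A,(p**2).sum(1),rcond=None)[0]
        return np.round([*x,r,*(s[:2]/2),np.sqrt(s[2]+(s[:2]**2).sum()/4),len(p)],4),np.median(W[m][:,2])
    print("plate",circ(near(kn,55)&(z>.011)&(z<.022)))
    print("knobtop",circ(near(ks,15)&(z>.057)&(z<.07)))
    print("rim",circ(near(tn,60)&(z>.081)&(z<.09)))
c=np.load("top.npz")["image"]; cv2.imwrite("pics/crop.png",cv2.resize(c[130:240,260:490,::-1],None,fx=3,fy=3))
```

```text
top counter z -0.000536907121857627
plate (array([ 6.270e-01, -1.320e-02,  7.600e-02,  6.268e-01, -1.250e-02,
        5.540e-02,  3.150e+03]), np.float64(0.01661670927275935))
knobtop (array([ 6.266e-01, -1.280e-02,  1.180e-02,  6.263e-01, -1.270e-02,
        8.400e-03,  9.400e+01]), np.float64(0.062378368755222305))
rim (array([ 5.948e-01, -3.060e-01,  6.510e-02,  5.944e-01, -3.050e-01,
        6.210e-02,  3.420e+02]), np.float64(0.08406264210556579))
scene counter z -0.0013024592780072003
plate (array([ 6.106e-01,  1.720e-02,  1.127e-01,  6.231e-01, -3.500e-03,
        6.150e-02,  3.344e+03]), np.float64(0.01642291173468189))
knobtop (array([ 6.267e-01, -1.510e-02,  1.270e-02,  6.268e-01, -1.600e-02,
        8.700e-03,  1.090e+02]), np.float64(0.06202964180850261))
rim (array([ 5.940e-01, -3.074e-01,  6.460e-02,  5.944e-01, -3.073e-01,
        6.220e-02,  5.850e+02]), np.float64(0.084126341378338))
```

View pics/crop.png

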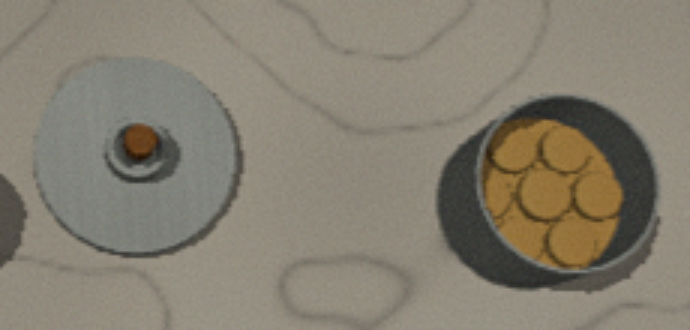

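The crop confirms the choice: the lid pair has its wooden knob standing in the steel collar, and the tin beside it is the wide open steel one with biscuits. The knob is at about (0.6266, -0.0135) and the tin axis at about (0.5945, -0.306). The offset from knob to tin is about (-0.032, -0.2925), and both cameras agree on it.

drive_tool(targets=[[0,0,0,0,0,0.977,1],[0,0,0,0,0,0.977,1],[0,0,0,0,0,0.977,1],[0,0,0,0,0,0.977,1],[0,0,0,0,0,0.977,1],[0.4,-0.6,0,0,0,0,1],[0.4,-0.6,0,0,0,0,1],[0.4,-0.6,0,0,0,0,1],[0.4,-0.6,0,0,0,0,1],[0.4,-0.6,0,0,0,0,1],[0.4,-0.6,0,0,0,0,1],[0,0,0,0,0,0,1]])

```text
t: 1.1
tool_pos: [0.3456, -0.4533, 0.2062]
tcp_rot: [-3.139, -0.001, 0.004]
wrist_force: [0.7, -0.5, -0.1]
grip_width: 0.0852
grip_force: 0.0
```

drive_tool(targets=[[0.6,-0.95,0,0,0,0,1],[0.6,-0.95,0,0,0,0,1],[0.6,-0.95,0,0,0,0,1],[0.6,-0.95,0,0,0,0,1],[0.6,-0.95,0,0,0,0,1],[0.6,-0.95,0,0,0,0,1],[0.6,-0.95,0,0,0,0,1],[0.6,-0.95,0,0,0,0,1],[0.6,-0.95,0,0,0,0,1],[0.6,-0.95,0,0,0,0,1],[0.3,-0.4,0,0,0,0,1],[0,0,0,0,0,0,1]])

```text
t: 2.1
tool_pos: [0.5796, -0.0857, 0.2062]
tcp_rot: [-3.141, 0.0, 0.005]
wrist_force: [-1.0, 0.7, -0.2]
grip_width: 0.0857
grip_force: 0.0
```

```bash
cat >> h.py <<'E'
from scipy.spatial.transform import Rotation as Ro
def wrist():
    s=monitor.sense(); c=eyes.capture("wrist")
    T=np.eye(4); T[:3,:3]=Ro.from_euler("xyz",s["tcp_rot"]).as_matrix(); T[:3,3]=s["tool_pos"]
    M=np.linalg.inv(T@c["T_tool_cam"]); c["R"],c["t"]=M[:3,:3],M[:3,3]
    return s,c,pts(c)
E
python3 - <<'E'
from h import *
s,c,W=wrist(); print(s["tool_pos"],s["tcp_rot"],s["qpos"])
z=W[...,2]; near=np.hypot(W[...,0]-.6266,W[...,1]+.0135)
for a,b,r in((.056,.07,.03),(.034,.044,.04),(.011,.022,.1)):
    m=(near<r)&(z>a)&(z<b); p=W[m]
    if len(p)>5: print(a,len(p),cv2.minEnclosingCircle(p[:,:2].astype(np.float32)),np.median(p[:,2]))
cv2.imwrite("pics/w1.png",c["image"][...,::-1])
E
```

```text
[ 0.57962767 -0.08572607  0.20615682] [-3.14067411e+00  1.86707276e-04  4.56108183e-03] [-2.38875587e-01 -1.59503298e-02  1.79676441e+00  8.65403601e-04
  1.36118126e+00  1.32717950e+00]
0.056 461 ((0.6274812817573547, -0.015346460044384003), 0.012133819982409477) 0.06186093632933968
0.034 682 ((0.6272371411323547, -0.014826413244009018), 0.02306685596704483) 0.03786387096697894
0.011 13010 ((0.6271952390670776, -0.014626553282141685), 0.07551281154155731) 0.01620649384403354
```

View pics/w1.png

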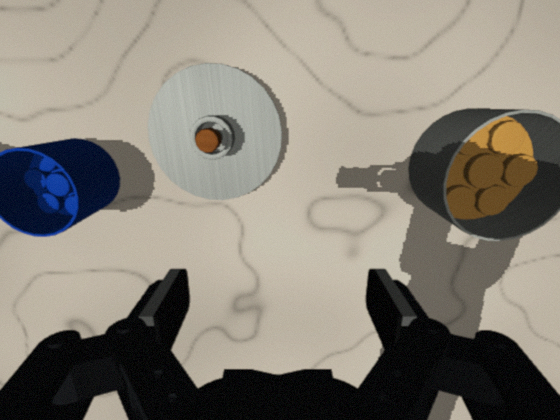

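The wrist view shows the knob at (208,140) in the collar, with the wide tin at right (500,175). The lid axis is at (0.6273, -0.0147).

drive_tool(targets=[[0.3,-0.44,0,0,0,0,1],[0.3,-0.44,0,0,0,0,1],[0.3,-0.44,0.5,0,0,0,1],[0.29,-0.45,0.5,0,0,0,1],[0,0,0.5,0,0,0,1],[0,0,0.5,0,0,0,1],[0,0,0.5,0,0,0,1],[0,0,0.5,0,0,0,1],[0,0,0,0,0,0,1],[0,0,0,0,0,0,1]])

```text
t: 2.98
tool_pos: [0.6242, -0.0192, 0.0852]
tcp_rot: [-3.142, 0.004, -0.002]
wrist_force: [-0.7, 0.6, 0.4]
grip_width: 0.0856
grip_force: 0.0
```

Run:
```python
from h import *
s,c,W=wrist(); print(s["tool_pos"],s["tcp_rot"])
z=W[...,2]; near=np.hypot(W[...,0]-.6273,W[...,1]+.0147)
for a,b,r in((.056,.07,.02),(.034,.044,.03)):
    m=(near<r)&(z>a)&(z<b); p=W[m]
    if len(p)>5: print(a,len(p),cv2.minEnclosingCircle(p[:,:2].astype(np.float32)),np.median(p[:,2]))
```

```text
[ 0.62417308 -0.01923244  0.08522297] [-3.14152011e+00  3.59660557e-03 -1.55794232e-03]
0.056 945 ((0.6273791790008545, -0.015028092078864574), 0.011972855776548386) 0.06191462068043298
0.034 1109 ((0.6275799870491028, -0.01442069374024868), 0.023084454238414764) 0.03791901350617251
```

drive_tool(targets=[[0.08,-0.11,0.3,0,0,0,1],[0,0,0.3,0,0,0,1],[0,0,0.3,0,0,0,0.4],[0,0,0.18,0,0,0,0],[0,0,0,0,0,0,0],[0,0,0,0,0,0,0]])

```text
t: 3.53
tool_pos: [0.6281, -0.0134, 0.0423]
tcp_rot: [-3.141, 0.002, 0.0]
wrist_force: [-0.6, 0.6, 0.6]
grip_width: 0.0424
grip_force: 0.0
```

drive_tool(targets=[[-0.01,0.03,0,0,0,0,-0.2],[0,0,0,0,0,0,-0.4],[0,0,0,0,0,0,-1],[0,0,0,0,0,0,-1],[0,0,0,0,0,0,-1],[0,0,0,0,0,0,-1],[0,0,0,0,0,0,-1],[0,0,0,0,0,0,-1]])

```text
t: 4.2
tool_pos: [0.6285, -0.0147, 0.0436]
tcp_rot: [-3.142, -0.0, 0.0]
wrist_force: [0.1, 0.2, 0.6]
grip_width: 0.0002
grip_force: 0.0
```

Run:
```python
from h import *
s,c,W=wrist(); print(s["tool_pos"],s["tcp_rot"],s["wrist_force"],s["grip_force"])
d=eyes.capture("scene")
a=c["image"][:,:,::-1]; b=cv2.resize(d["image"][180:330,190:390,::-1],(560,420))
cv2.imwrite("pics/miss.png",cv2.resize(np.hstack([a,b]),(800,300)))
```

```text
[ 0.62848366 -0.01468883  0.04356358] [-3.14159241e+00 -6.45348646e-05  4.38376920e-05] [0.07303679 0.2320283  0.61172233] 0.0
```

View pics/miss.png

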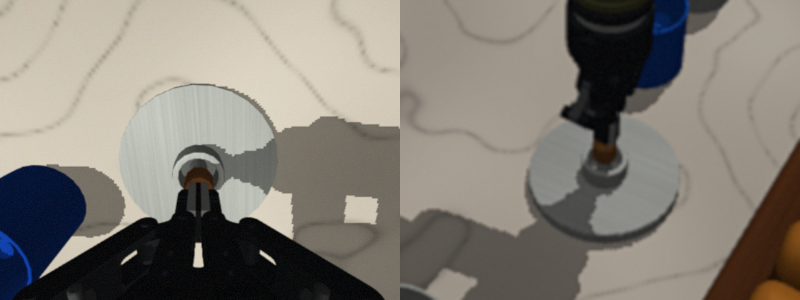

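The crop shows the shut fingers on the robot's side of the knob. In the wrist half the knob is at (200,175), just beyond the fingertips. I'll measure where the lids are now.

Run:
```python
from h import *
s,c,W=wrist()
def rep(n,W,c):
    z=W[...,2]; near=np.hypot(W[...,0]-.635,W[...,1]+.0147)
    im=c["image"].astype(int); br=(im[...,0]>im[...,2]*1.6)&(im[...,0]>50)
    for a,b,r,k in((.011,.022,.12,0),(.034,.044,.04,0),(.035,.07,.06,1)):
        m=(near<r)&(z>a)&(z<b)
        if k: m&=br
        p=W[m]
        if len(p)>5: print(n,a,len(p),cv2.minEnclosingCircle(p[:,:2].astype(np.float32)),p.min(0),p.max(0))
    dark=(im.max(-1)<45)&(near<.08)&(z>.03)&(z<.1); p=W[dark]
    for lo in np.arange(.03,.1,.01):
        q=p[(p[:,2]>lo)&(p[:,2]<lo+.01)]
        if len(q)>5: print("  dark",round(lo,2),len(q),q.min(0)[:2].round(3),q.max(0)[:2].round(3))
rep("wrist",W,c)
for n in("top","scene"):
    d=eyes.capture(n); rep(n,pts(d),d)
```

```text
wrist 0.011 28680 ((0.627338707447052, -0.014466332271695137), 0.07563351839780807) [ 0.56435222 -0.08930983  0.01101975] [0.70264217 0.06039546 0.02198443]
wrist 0.034 1455 ((0.6281957030296326, -0.014756288379430771), 0.02296573296189308) [ 0.61385188 -0.03724159  0.03401598] [0.650667   0.0078707  0.04398134]
wrist 0.035 325 ((0.6296688318252563, -0.01429202314466238), 0.011397311463952065) [ 0.62853801 -0.0256086   0.04310002] [ 0.639073   -0.00305145  0.06368944]
  dark 0.03 8 [ 0.618 -0.031] [ 0.635 -0.012]
  dark 0.04 96 [ 0.632 -0.026] [ 0.639 -0.006]
  dark 0.05 211 [ 0.629 -0.026] [ 0.639 -0.003]
  dark 0.06 12 [ 0.63  -0.023] [ 0.639 -0.003]
  dark 0.07 203 [ 0.634 -0.027] [ 0.64  -0.002]
  dark 0.08 412 [ 0.634 -0.027] [ 0.64  -0.001]
  dark 0.09 473 [ 0.634 -0.028] [ 0.64  -0.001]
top 0.011 237 ((0.629940390586853, 0.047022171318531036), 0.043014734983444214) [0.58703267 0.04154074 0.01147162] [0.67284819 0.06169602 0.02146556]
scene 0.011 3045 ((0.6267843246459961, -0.014841430820524693), 0.07674121111631393) [ 0.55124768 -0.08978227  0.01102216] [0.70174672 0.06103992 0.02139932]
scene 0.034 162 ((0.6271112561225891, -0.014618441462516785), 0.024340718984603882) [ 0.60358372 -0.03735622  0.03416261] [0.64932172 0.00936487 0.04343467]
scene 0.035 38 ((0.6288644075393677, -0.01767951063811779), 0.009990854188799858) [ 0.61916855 -0.02679328  0.05766793] [ 0.63772863 -0.01136413  0.06539853]
  dark 0.04 23 [ 0.622 -0.027] [ 0.638 -0.01 ]
  dark 0.05 26 [ 0.619 -0.028] [ 0.637 -0.012]
  dark 0.07 17 [ 0.622 -0.028] [ 0.639 -0.012]
  dark 0.08 31 [ 0.624 -0.029] [ 0.639 -0.011]
  dark 0.09 21 [ 0.63  -0.029] [ 0.639 -0.01 ]
```

Run:
```python
from h import *
print(robot.hold_point_z)
s,c,W=wrist(); print(s["tool_pos"],s["grip_width"])
for v in range(222,300,5):
    print(v,[ (tuple(W[v,u].round(3)),tuple(c["image"][v,u])) for u in (270,280,288)])
d=eyes.capture("scene"); P=pts(d); z=P[...,2]; im=d["image"].astype(int)
m=(np.hypot(P[...,0]-.628,P[...,1]+.015)<.03)&(z>.045)&(z<.12)
v,u=np.nonzero(m)
for r in range(v.min(),v.max()+1,2):
    k=v==r
    if k.any(): uu=int(np.median(u[k])); print(r,uu,k.sum(),P[r,uu].round(3),im[r,uu])
```

```text
0.0187
[ 0.6284454  -0.01470191  0.0434938 ] 0.00010258315422364856
222 [((np.float64(0.644), np.float64(-0.01), np.float64(0.038)), (np.uint8(149), np.uint8(152), np.uint8(145))), ((np.float64(0.635), np.float64(-0.016), np.float64(0.013)), (np.uint8(100), np.uint8(105), np.uint8(99))), ((np.float64(0.644), np.float64(-0.021), np.float64(0.037)), (np.uint8(176), np.uint8(181), np.uint8(172)))]
227 [((np.float64(0.632), np.float64(-0.01), np.float64(0.017)), (np.uint8(68), np.uint8(74), np.uint8(65))), ((np.float64(0.635), np.float64(-0.016), np.float64(0.023)), (np.uint8(51), np.uint8(49), np.uint8(50))), ((np.float64(0.631), np.float64(-0.022), np.float64(0.014)), (np.uint8(75), np.uint8(78), np.uint8(77)))]
232 [((np.float64(0.633), np.float64(-0.01), np.float64(0.026)), (np.uint8(68), np.uint8(75), np.uint8(70))), ((np.float64(0.635), np.float64(-0.016), np.float64(0.032)), (np.uint8(52), np.uint8(54), np.uint8(48))), ((np.float64(0.632), np.float64(-0.021), np.float64(0.024)), (np.uint8(47), np.uint8(48), np.uint8(44)))]
237 [((np.float64(0.638), np.float64(-0.01), np.float64(0.
[... 4247 characters left out ...]
301 2 [ 0.64  -0.005  0.117] [4 3 5]
233 294 6 [ 0.639 -0.03   0.136] [10 11 10]
235 298 5 [ 0.637 -0.011  0.11 ] [17 16 19]
237 296 6 [ 0.64  -0.024  0.12 ] [4 7 9]
239 295 9 [ 0.64  -0.028  0.117] [ 9  7 11]
241 295 8 [ 0.639 -0.025  0.109] [ 8  9 10]
243 295 9 [ 0.637 -0.021  0.097] [45 45 45]
245 294 10 [ 0.635 -0.021  0.09 ] [26 25 26]
247 292 14 [ 0.635 -0.029  0.093] [12 13 11]
249 292 11 [ 0.634 -0.027  0.085] [10  6  9]
251 292 11 [ 0.635 -0.029  0.081] [13  9  4]
253 291 12 [ 0.629 -0.022  0.063] [67 42 20]
255 291 12 [ 0.631 -0.024  0.061] [59 37 17]
257 291 12 [ 0.632 -0.027  0.059] [43 25 10]
259 291 8 [ 0.631 -0.023  0.048] [41 23 10]
261 291 1 [ 0.632 -0.026  0.045] [41 28 16]
```

The lids have not moved: the axis is at (0.627, -0.0146). The fingers shut just above the knob, because the visible fingertips are at z of about 0.071 while the reported TCP is 0.0435. So the tips stand about 27 mm higher than the TCP suggests. I'll reopen, go lower in small steps, and watch the force.

drive_tool(targets=[[-0.03,0,0,0,0,0,0.4],[0,0,0,0,0,0,0.4],[0,0,0,0,0,0,0.4],[0,0,0,0,0,0,0.4],[0,0,0.15,0,0,0,0.4],[0,0,0.15,0,0,0,0.4],[0,0,0.15,0,0,0,0.4],[0,0,0.1,0,0,0,0.4],[0,0,0,0,0,0,0.4]])

```text
t: 5.3
tool_pos: [0.6259, -0.0146, 0.0195]
tcp_rot: [-3.141, 0.003, -0.0]
wrist_force: [-0.3, 0.5, 0.7]
grip_width: 0.0598
grip_force: 0.0
```

Run:
```python
from h import *
s,c,W=wrist(); print(s["tool_pos"],s["wrist_force"],s["grip_width"])
d=eyes.capture("scene"); P=pts(d)
for n,w,im in(("w",W,c["image"]),("s",P,d["image"])):
    m=(np.abs(w[...,0]-.6275)<.016)&(np.abs(w[...,1]+.015)<.06)&(w[...,2]>.02)&(w[...,2]<.12)&(im.max(-1)<65)&(im[...,0].astype(int)<im[...,2]+12)
    for sg in(1,-1):
        q=w[m&(sg*(w[...,1]+.0147)>.016)]; print(n,sg,len(q),np.percentile(q[:,2],[1,3,10,30]).round(3),q[np.argmin(q[:,2])].round(3))
a=c["image"][120:330,110:450,::-1]; b=d["image"][200:310,220:360,::-1]
cv2.imwrite("pics/low.png",np.hstack([cv2.resize(a,(480,300)),cv2.resize(b,(320,300))]))
```

```text
[ 0.62593858 -0.0145681   0.01953038] [-0.26046257  0.51830179  0.73285917] 0.05983082270885521
w 1 9862 [0.052 0.058 0.072 0.097] [0.626 0.002 0.02 ]
w -1 10258 [0.037 0.057 0.071 0.097] [ 0.624 -0.031  0.02 ]
s 1 190 [0.027 0.047 0.055 0.066] [0.632 0.002 0.02 ]
s -1 295 [0.021 0.023 0.029 0.066] [ 0.625 -0.037  0.021]
```

View pics/low.png

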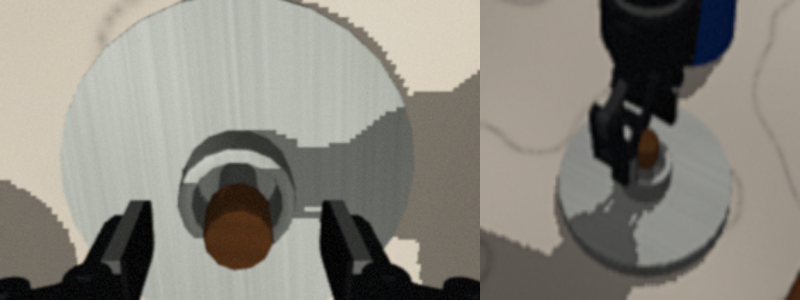

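The view shows the open fingertips at (150,215) and (325,215) on either side of the knob at (238,225), with the tips near z 0.05. I'll go 4 mm lower and close.

drive_tool(targets=[[0.03,0,0.1,0,0,0,0.2],[0,0,0,0,0,0,0],[0,0,0,0,0,0,-0.2],[0,0,0,0,0,0,-1],[0,0,0,0,0,0,-1],[0,0,0,0,0,0,-1],[0,0,0,0,0,0,-1],[0,0,0,0,0,0,-1]])

```text
t: 6.07
tool_pos: [0.6287, -0.0148, 0.0179]
tcp_rot: [3.141, -0.001, 0.0]
wrist_force: [-1.0, -0.8, 2.5]
grip_width: 0.0218
grip_force: 58.9
```

Gripped, with a width of 22 mm and 59 N. I'll lift gently.

drive_tool(targets=[[0,0,-0.05,0,0,0,-1],[0,0,-0.1,0,0,0,-1],[0,0,-0.2,0,0,0,-1],[0,0,-0.3,0,0,0,-1],[0,0,-0.4,0,0,0,-1],[0,0,-0.4,0,0,0,-1],[0,0,-0.4,0,0,0,-1],[0,0,-0.4,0,0,0,-1],[0,0,-0.3,0,0,0,-1],[0,0,-0.2,0,0,0,-1],[0,0,-0.1,0,0,0,-1],[0,0,0,0,0,0,-1]])

```text
t: 7.07
tool_pos: [0.629, -0.0147, 0.1328]
tcp_rot: [3.141, -0.002, -0.0]
wrist_force: [1.0, 0.2, -4.9]
grip_width: 0.0223
grip_force: 58.9
```

Run:
```python
from h import *
s=monitor.sense(); print(s["tool_pos"],s["tcp_rot"],s["wrist_force"],s["moment"],s["grip_width"],s["qpos"])
d=eyes.capture("scene"); P=pts(d)
m=(np.hypot(P[...,0]-.6275,P[...,1]+.015)<.07)&(P[...,2]>.1)&(P[...,2]<.15)&(d["image"].min(-1)>70)
q=P[m]; h=np.histogram(q[:,2],bins=np.arange(.1,.15,.003)); print(h[0],h[1][np.argmax(h[0])])
q=q[np.abs(q[:,2]-np.median(q[:,2]))<.008]; A=np.c_[q[:,:2]-q[:,:2].mean(0),np.ones(len(q))]; print(np.linalg.lstsq(A,q[:,2],rcond=None)[0],cv2.minEnclosingCircle(q[:,:2].astype(np.float32)))
```

```text
[ 0.62900135 -0.01474597  0.13276675] [ 3.14144707e+00 -1.85153134e-03 -2.36912763e-05] [ 1.04487958  0.17559213 -4.85674965] [0.01213247 0.01803731 0.00340209] 0.022277895751145325 [-1.08760505e-01  1.33081179e-01  1.76762785e+00  5.94543513e-05
  1.23902723e+00  1.46204034e+00]
[   0    0    0    0    0    0    0    0    0  401 1960  215    0    0
    0    1] 0.13000000000000003
[ 0.00314482 -0.00038121  0.13128048] ((0.6275196075439453, -0.01503707654774189), 0.07006565481424332)
```

The wrist reads 4.9 N, so both lids are up together. They are level, with undersides about 115 mm up. Now I carry them to the wide tin.

drive_tool(targets=[[-0.04,0.1,0,0,0,0,-1],[-0.04,0.2,0,0,0,0,-1],[-0.04,0.3,0,0,0,0,-1],[-0.04,0.4,0,0,0,0,-1],[-0.04,0.4,0,0,0,0,-1],[-0.04,0.4,0,0,0,0,-1],[-0.04,0.4,0,0,0,0,-1],[-0.04,0.4,0,0,0,0,-1],[-0.04,0.4,0,0,0,0,-1],[-0.04,0.4,0,0,0,0,-1],[-0.04,0.4,0,0,0,0,-1],[-0.04,0.4,0,0,0,0,-1]])

```text
t: 8.12
tool_pos: [0.6085, -0.1845, 0.131]
tcp_rot: [-3.141, 0.001, -0.001]
wrist_force: [0.0, 0.1, -4.4]
grip_width: 0.0214
grip_force: 59.0
```

drive_tool(targets=[[-0.04,0.4,0,0,0,0,-1],[-0.04,0.4,0,0,0,0,-1],[-0.04,0.4,0,0,0,0,-1],[-0.04,0.4,0,0,0,0,-1],[-0.04,0.4,0,0,0,0,-1],[-0.04,0.4,0,0,0,0,-1],[-0.04,0.3,0,0,0,0,-1],[-0.03,0.2,0,0,0,0,-1],[-0.03,0.1,0,0,0,0,-1],[0,0.1,0,0,0,0,-1],[0,0,0,0,0,0,-1],[0,0,0,0,0,0,-1]])

```text
t: 9.12
tool_pos: [0.5958, -0.3063, 0.1315]
tcp_rot: [-3.141, 0.0, 0.0]
wrist_force: [-0.2, 0.1, -3.6]
grip_width: 0.0221
grip_force: 59.1
```

```bash
cat > fit.py <<'E'
from h import *
from scipy.optimize import least_squares
def circfit(p,r):
    f=lambda a:np.hypot(p[:,0]-a[0],p[:,1]-a[1])-r
    return least_squares(f,p.mean(0)[:2],loss="soft_l1",f_scale=.002).x
E
python3 - <<'E'
from fit import *
s=monitor.sense(); print(s["tool_pos"],s["tcp_rot"],s["wrist_force"])
tin0=np.array([.5943,-.3068])
for n in("scene","top"):
    d=eyes.capture(n); P=pts(d); z=P[...,2]; near=np.hypot(P[...,0]-tin0[0],P[...,1]-tin0[1])
    q=P[(near<.09)&(z>.12)&(z<.142)&(d["image"].min(-1)>60)]
    if len(q)>20:
        md=np.median(q[:,2]); q=q[np.abs(q[:,2]-md)<.004]
        print(n,"plate",len(q),md,cv2.minEnclosingCircle(q[:,:2].astype(np.float32)))
    r=P[(near>.058)&(near<.072)&(z>.02)&(z<.08)]
    print(n,"tin wall",len(r),circfit(r,.064) if len(r)>20 else "")
E
```

```text
[ 0.59576797 -0.30630278  0.13148988] [-3.14117592e+00  9.29111279e-07  2.97423629e-04] [-0.2201021   0.09737479 -3.57565699]
scene plate 4883 0.13003804617165085 ((0.5940650701522827, -0.3047926127910614), 0.07606393098831177)
scene tin wall 1240 [ 0.59352543 -0.30658652]
top plate 3042 0.13008663858842673 ((0.5940485000610352, -0.3034600615501404), 0.07587973773479462)
top tin wall 559 [ 0.59480932 -0.30582773]
```

The outer plate reads centre (0.594, -0.304), and the tin axis is about (0.5943, -0.306). I'll nudge 1.5 mm and start down. The plug foot meets rim level after 28 mm.

drive_tool(targets=[[0,0.035,0.1,0,0,0,-1],[0,0,0.15,0,0,0,-1],[0,0,0.15,0,0,0,-1],[0,0,0.1,0,0,0,-1],[0,0,0.08,0,0,0,-1],[0,0,0.05,0,0,0,-1],[0,0,0,0,0,0,-1],[0,0,0,0,0,0,-1]])

```text
t: 9.88
tool_pos: [0.5957, -0.3081, 0.1062]
tcp_rot: [-3.142, 0.0, -0.0]
wrist_force: [-0.1, -0.1, -4.3]
grip_width: 0.0218
grip_force: 59.1
```

Run:
```python
from fit import *
s=monitor.sense(); print(s["tool_pos"],s["tcp_rot"],s["wrist_force"])
d=eyes.capture("scene"); P=pts(d); z=P[...,2]; near=np.hypot(P[...,0]-.5943,P[...,1]+.3068)
q=P[(near<.09)&(z>.09)&(z<.125)&(d["image"].min(-1)>60)]; md=np.median(q[:,2]); q=q[np.abs(q[:,2]-md)<.004]
print(md,cv2.minEnclosingCircle(q[:,:2].astype(np.float32)))
r=P[(near>.058)&(near<.07)&(z>.02)&(z<.07)]; print(circfit(r,.064))
r=P[(near<.025)&(z>md+.004)&(z<md+.045)]; print(len(r))
```

```text
[ 0.59567754 -0.3081328   0.10622591] [-3.14155136e+00  5.93922504e-05 -1.74229746e-05] [-0.09062666 -0.12333305 -4.33571093]
0.10485795027198722 ((0.5942240357398987, -0.30664750933647156), 0.07595892250537872)
[ 0.59354245 -0.30659314]
524
```

Centred on the tin. I'll lower slowly, with about 13 mm to go.

drive_tool(targets=[[0,0,0.05,0,0,0,-1],[0,0,0.05,0,0,0,-1],[0,0,0.05,0,0,0,-1],[0,0,0.05,0,0,0,-1],[0,0,0.05,0,0,0,-1],[0,0,0.03,0,0,0,-1],[0,0,0,0,0,0,-1],[0,0,0,0,0,0,-1]])

```text
t: 10.6
tool_pos: [0.5956, -0.3081, 0.095]
tcp_rot: [-3.141, 0.0, -0.0]
wrist_force: [-0.4, 0.4, -3.7]
grip_width: 0.0218
grip_force: 59.1
```

drive_tool(targets=[[0,0,0.025,0,0,0,-1],[0,0,0.025,0,0,0,-1],[0,0,0,0,0,0,-1],[0,0,0,0,0,0,-1]])

```text
t: 10.93
tool_pos: [0.5956, -0.3081, 0.0931]
tcp_rot: [-3.142, 0.0, -0.0]
wrist_force: [0.3, -0.2, -4.9]
grip_width: 0.0217
grip_force: 59.1
```

drive_tool(targets=[[0,0,0.025,0,0,0,-1],[0,0,0,0,0,0,-1],[0,0,0,0,0,0,-1]])

```text
t: 11.18
tool_pos: [0.5958, -0.3081, 0.0929]
tcp_rot: [3.141, -0.0, 0.0]
wrist_force: [-2.6, 1.9, 0.7]
grip_width: 0.022
grip_force: 59.7
```

drive_tool(targets=[[0,0,0.015,0,0,0,-1],[0,0,0,0,0,0,-1]])

```text
t: 11.35
tool_pos: [0.5958, -0.3081, 0.0929]
tcp_rot: [3.141, -0.0, 0.0]
wrist_force: [-4.3, 2.0, 4.9]
grip_width: 0.0219
grip_force: 59.9
```

```bash
cat > plate.py <<'E'
from fit import *
def plate(lo=.08,hi=.105,n="scene"):
    s=monitor.sense(); print(s["tool_pos"],s["tcp_rot"],s["wrist_force"],s["grip_width"])
    d=eyes.capture(n); P=pts(d); z=P[...,2]; near=np.hypot(P[...,0]-.5943,P[...,1]+.3068)
    q=P[(near<.09)&(z>lo)&(z<hi)&(d["image"].min(-1)>60)]; md=np.median(q[:,2]); q=q[np.abs(q[:,2]-md)<.005]
    A=np.c_[q[:,:2]-q[:,:2].mean(0),np.ones(len(q))]
    print("plate",md,"slope",np.linalg.lstsq(A,q[:,2],rcond=None)[0][:2],cv2.minEnclosingCircle(q[:,:2].astype(np.float32)))
    r=P[(near>.058)&(near<.07)&(z>.02)&(z<.06)]; print("tin",circfit(r,.064))
    return s,d,P
E
python3 -c "
from plate import *
plate()"
```

```text
[ 0.59578108 -0.30811403  0.0929172 ] [ 3.14148423e+00 -1.51334114e-04  4.29407941e-05] [-4.31141935  1.99220032  4.89130654] 0.02185828999722828
plate 0.09160128238410309 slope [-0.00010753  0.00014734] ((0.5945740938186646, -0.3067439794540405), 0.0761244148015976)
tin [ 0.68895275 -0.37906619]
```

The lids are home: the plate reads 0.0916 against 0.0914 expected, it is level, and the tin carries the load. I'll let go of the knob.

drive_tool(targets=[[0,0,0,0,0,0,-0.4],[0,0,0,0,0,0,-0.2],[0,0,0,0,0,0,0],[0,0,0,0,0,0,0.3],[0,0,0,0,0,0,0.6],[0,0,0,0,0,0,0.6],[0,0,0,0,0,0,0.6],[0,0,0,0,0,0,0.6]])

```text
t: 12.07
tool_pos: [0.5957, -0.3081, 0.0915]
tcp_rot: [-3.142, -0.0, -0.0]
wrist_force: [-0.4, -1.0, 0.1]
grip_width: 0.0683
grip_force: 0.0
```

Run:
```python
from plate import *
s0,d,P=plate()
s,c,W=wrist(); D=W-s["tool_pos"]
z=W[...,2]
near=np.hypot(W[...,0]-.5945,W[...,1]+.3068)
for a,b,r in((.131,.145,.03),(.109,.118,.03)):
    m=(near<r)&(z>a)&(z<b)&(c["image"].max(-1)>65); p=W[m]
    if len(p)>5: print(a,len(p),cv2.minEnclosingCircle(p[:,:2].astype(np.float32)),np.median(p[:,2]))
for v in range(300,420,10): print(v,[tuple((1000*D[v,u]).round().astype(int)) if z[v,u]==z[v,u] else None for u in(200,240,280,320,360)])
# fingertip heights
m=(c["image"].max(-1)<65)&(np.abs(D[...,0])<.02)&(np.abs(D[...,1])>.025)&(np.abs(D[...,1])<.06)&(D[...,2]>.0)
for sg in(1,-1):
    q=D[m&(sg*D[...,1]>0)]; print(sg,len(q),np.histogram(q[:,2],np.arange(0,.1,.004))[0])
cv2.imwrite("pics/w3.png",c["image"][...,::-1])
```

```text
[ 0.59569812 -0.30813569  0.09147101] [-3.14156411e+00 -4.69076785e-05 -5.59855409e-05] [-0.43763178 -0.98116461  0.13210374] 0.06828575272364873
plate 0.09159535646473167 slope [-0.00060172 -0.00088862] ((0.5945317149162292, -0.3065682053565979), 0.07612431049346924)
tin [ 0.59354836 -0.30666072]
0.131 1520 ((0.5943929553031921, -0.30815696716308594), 0.011903641745448112) 0.13705714984012368
0.109 1753 ((0.5952318906784058, -0.3076152205467224), 0.023020658642053604) 0.1129387820017348
300 [(np.int64(1), np.int64(34), np.int64(51)), (np.int64(-35), np.int64(24), np.int64(-1)), (np.int64(-3), np.int64(-1), np.int64(45)), (np.int64(-34), np.int64(-27), np.int64(0)), (np.int64(5), np.int64(-34), np.int64(56))]
310 [(np.int64(-4), np.int64(34), np.int64(52)), (np.int64(-43), np.int64(24), np.int64(-1)), (np.int64(-7), np.int64(-1), np.int64(46)), (np.int64(-42), np.int64(-27), np.int64(0)), (np.int64(2), np.int64(-34), np.int64(59))]
320 [(np.int64(-7), np.int64(34), np.int64(53)), (np.int64(-50), np.int64(24), np.int64(-1)), (np.int64(-50), np.int64(-2), np.int64(-1)), (np.int64(-51),
[... 1687 characters left out ...]
int64(18), np.int64(112)), (np.int64(11), np.int64(10), np.int64(107)), (np.int64(10), np.int64(0), np.int64(107)), (np.int64(11), np.int64(-11), np.int64(107)), (np.int64(17), np.int64(-19), np.int64(112))]
410 [(np.int64(19), np.int64(17), np.int64(116)), (np.int64(11), np.int64(9), np.int64(110)), (np.int64(11), np.int64(0), np.int64(110)), (np.int64(11), np.int64(-10), np.int64(110)), (np.int64(18), np.int64(-18), np.int64(115))]
1 12105 [   0    0    0    0    0    0    0    0   69  148  197  223  237  257
  275  312  250  256  258  611 1168 2075  792  887]
-1 12325 [   3    0    0    0    0    0    0    9   85  155  196  224  247  250
  300  314  254  243  282  630 1228 2098  827  931]
```

View pics/w3.png

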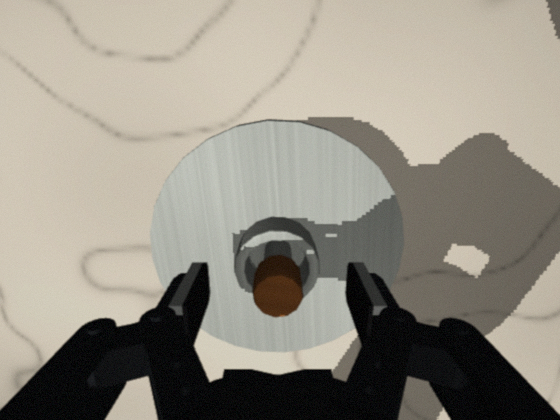

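The view shows the lids seated on the tin, with the knob at (277,285) inside the collar at (277,260). The open fingertips stand either side at (200,270) and (355,270). Tips are about 31 mm above the TCP reading at this opening and the body is about 95 mm above it, so the knob clears. I'll go 25 mm down onto the collar.

drive_tool(targets=[[-0.01,0,0.1,0,0,0,0.6],[0,-0.01,0.15,0,0,0,0.6],[0,0,0.15,0,0,0,0.6],[0,0,0.1,0,0,0,0.6],[0,0,0.08,0,0,0,0.6],[0,0,0.04,0,0,0,0.6],[0,0,0,0,0,0,0.6],[0,0,0,0,0,0,0.6]])

```text
t: 12.83
tool_pos: [0.5953, -0.3077, 0.0667]
tcp_rot: [-3.142, 0.0, -0.0]
wrist_force: [0.7, -0.2, 0.1]
grip_width: 0.0685
grip_force: 0.0
```

drive_tool(targets=[[0,0,0,0,0,0,0.35],[0,0,0,0,0,0,0.2],[0,0,0,0,0,0,-1],[0,0,0,0,0,0,-1],[0,0,0,0,0,0,-1],[0,0,0,0,0,0,-1],[0,0,0,0,0,0,-1]])

```text
t: 13.42
tool_pos: [0.5958, -0.308, 0.0676]
tcp_rot: [3.141, -0.001, -0.0]
wrist_force: [0.0, -0.5, 4.4]
grip_width: 0.0436
grip_force: 61.7
```

```bash
python3 -c "
from plate import *
plate()"
```

```text
[ 0.59582195 -0.30796886  0.06761592] [ 3.14098074e+00 -1.33520709e-03 -6.57965322e-05] [ 0.04698267 -0.53485202  4.38973674] 0.04355338957242727
plate 0.09156804383717879 slope [-3.56805748e-05 -6.72570066e-04] ((0.5944843292236328, -0.3073335886001587), 0.0760035291314125)
tin [ 0.68911569 -0.37929469]
```

Collar gripped, with a width of 44 mm and 62 N. I'll lift a little and check.

drive_tool(targets=[[0,0,-0.04,0,0,0,-1],[0,0,-0.06,0,0,0,-1],[0,0,-0.1,0,0,0,-1],[0,0,-0.1,0,0,0,-1],[0,0,-0.1,0,0,0,-1],[0,0,-0.05,0,0,0,-1],[0,0,0,0,0,0,-1],[0,0,0,0,0,0,-1]])

```text
t: 14.13
tool_pos: [0.5954, -0.3078, 0.085]
tcp_rot: [3.141, -0.0, 0.0]
wrist_force: [0.4, -1.0, -2.3]
grip_width: 0.0439
grip_force: 61.2
```

The wrist reads 2.3 N, so only the outer lid is held. I'll lift the rest of the way.

drive_tool(targets=[[0,0,-0.1,0,0,0,-1],[0,0,-0.2,0,0,0,-1],[0,0,-0.25,0,0,0,-1],[0,0,-0.3,0,0,0,-1],[0,0,-0.3,0,0,0,-1],[0,0,-0.3,0,0,0,-1],[0,0,-0.25,0,0,0,-1],[0,0,-0.2,0,0,0,-1],[0,0,-0.1,0,0,0,-1],[0,0,-0.06,0,0,0,-1],[0,0,0,0,0,0,-1],[0,0,0,0,0,0,-1]])

```text
t: 15.13
tool_pos: [0.595, -0.3075, 0.1665]
tcp_rot: [-3.141, 0.001, 0.0]
wrist_force: [0.9, 0.3, -1.7]
grip_width: 0.0436
grip_force: 61.2
```

Run:
```python
from plate import *
s,d,P=plate(.17,.21)
z=P[...,2]; near=np.hypot(P[...,0]-.5943,P[...,1]+.3068)
q=P[(near<.075)&(z>.08)&(z<.1)]; A=np.c_[q[:,:2]-q[:,:2].mean(0),np.ones(len(q))]
print("inner flange top",len(q),np.median(q[:,2]) if len(q) else 0,np.percentile(q[:,2],[5,95]),np.linalg.lstsq(A,q[:,2],rcond=None)[0][:2])
cv2.imwrite("pics/end.png",d["image"][...,::-1])
```

```text
[ 0.594964   -0.3075331   0.16650964] [-3.14108814e+00  8.96392504e-04  1.04904784e-06] [ 0.9162589   0.27215611 -1.69748258] 0.04363560058809987
plate 0.19033467031065118 slope [-0.00244541  0.00072143] ((0.5935401916503906, -0.3073667585849762), 0.07606963068246841)
tin [ 0.59350351 -0.30659718]
inner flange top 2255 0.08861316186568044 [0.08632436 0.09074389] [-0.00032517  0.00024173]
```

View pics/end.png

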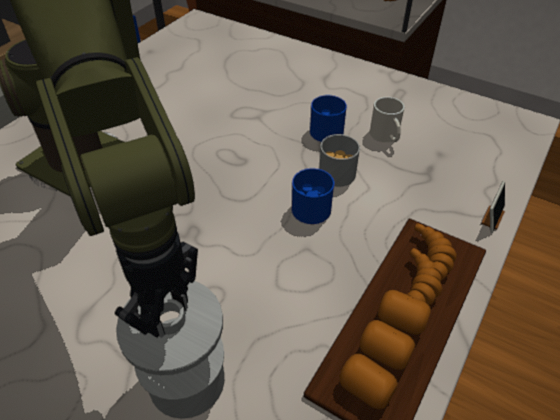

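The outer lid is held level at (170,325), 99 mm above its seat. The inner lid sits level on the tin at (180,375), with its flange top at 0.0886 m against 0.089 expected.

```bash
python3 -c "
from rig import robot
print(robot.sign_off())"
```

```text
the job is handed in; nothing more can be done
None
```

The job is handed in: the inner lid is seated fully home on the wide tin, and the arm is still holding the outer lid level by its collar, about 99 mm above where it sat; the first close on the knob shut just above it, moving nothing, and the second attempt gripped it.

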